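Open the damp box by its paddle latch

ROBOT

A 6-joint arm with a two-finger parallel gripper is mounted at the origin on the work surface; the furniture and walls round the work are solid. World frame = base frame: x ahead of the robot, y to its left, z up, the work surface at z = 0. Lengths are in m, angles in rad, forces in N, time in s.
With the tool pointing down it reaches from about 0.425 to 0.95 m from the base axis. Payload 3.5 kg.
Tool frame: the origin (TCP) lies on the centre line of the jaws, within the pads' length; the fingertips stand 14 mm ahead of it and the grasp point (between the pads) lies 5 mm behind it (ctrl.finger_overhang is the distance from the TCP to the fingertips, in m); z points along the fingers, y is the line along which they close (so a half turn about z gives the same grasp; the last joint's range is limited). The gripper opens to 85 mm and grips with 20 to 120 N. Pads are 22 mm wide; open, the fingers measure 114 mm over their backs; the gripper's body (76 mm by 85 mm) begins 54 mm behind the grasp point. The pads swing forward as they close: fully open they stand 13 mm farther back than shut.
Start: joints at [-1.261, 0.286, 1.577, -0, 1.279, -0.15], TCP at [0.3, -0.605, 0.245] pointing down, gripper open.
Joint ranges: [-2.77, 2.77], [-0.9, 2.22], [0.21, 2.48], [-1.53, 4.67], [0.24, 2.81], [-2.84, 2.84]. Speed limits (rad/s): [2.79, 2.79, 3.14, 3.14, 3.14, 3.14].

INTERFACE

Orientations are given as a unit quaternion [x, y, z, w].
In Python, from plant import ctrl gives the robot as it stands.
- The arm moves only by the tool send_rows, never from a script. Its argument "moves" is text: rows parted by semicolons, each of 7 numbers parted by spaces: the turn, a rotation vector about the tool's x, y, z in units of 360 degrees (1.0 is 360 degrees), then the shift along the tool's x, y, z in units of 20 cm (1.0 is 20 cm), then the gripper's target within -1 to 1 (fully open at 1, half-way at 0, shut at -1). A call has 1 to 12 rows; each row is the pose to reach, as a shift and turn from the pose commanded when the call began, along the tool's axes at that moment, turning the shorter way round; what a row does not reach only later rows make up. A row lasts 1/8 s, in which the tool goes at most 62.5 mm and 10.7 degrees, less where a joint would pass 70% of its speed; a pose out of reach is approached as far as the arm can. A call with a number of a shift or a turn outside -1 to 1 is refused whole. A call with a gripper value outside its range is refused whole. The fingers move at their own pace and stop on an object; "newtons" is the grip in N (left out, the last holds). Time passes only in rows, so rows that repeat a pose let the fingers close. It gives the time, the measured TCP pose, the force, the opening and the grip force at its end, in the units of the state.
- ctrl.get_state(): the state, without advancing time (a new reading comes with each control period).
- ctrl.read_camera(name): name is "scene" or "top" or "wrist"; returns a dict with "image" (384x512x3 uint8, red, green, blue), "fovy" (degrees; the focal length in pixels is half the picture's height over the tangent of half this angle, whatever the lens; pixels are square), "cx", "cy" (the principal point, pixels), "extrinsics" (4x4, takes a point from camera to world coordinates). Camera axes: x right, y up, looking along -z (the intrinsics and any distortion apply to the point x, -y, -z); pixel columns grow to the right and rows downward; lengths in m; the calibration is good to about 2 mm. A picture is of the moment at which its call begins. There is no depth.
- ctrl.sign_off(): hands the job in; it is judged then, once.
The state is a dict: "time": time; "qpos": joint angles; "dq": joint speeds; "joint_efforts": joint torques, N m; "eef_pos": TCP position; "tcp_rot": TCP orientation; "contact_force": force on the tool from outside, world axes, zero at the start; "wrist_torque": the same for the moment, N m; "opening": opening from 0.0 (shut) to 1.0 (fully open); "finger_force": force on a finger pad.
Only numpy, scipy, OpenCV 4.12 (cv2) and the standard library are available. Lean on these libraries where they do the work, as an engineer would, in place of code of your own. Each camera call takes 0.05 s, during which the arm holds its last target. There are 200 camera calls.

TASK

Open the damp box so that the cups in it can be checked: lift the black paddle latch with a light hand until it clicks and stays up by itself, without wrenching it against its stop, and let go of it. Then swing the lid gently all the way back to its stop, never straining it against the latch. Leave the cup, the jar and the wooden rib in front of the box where they are.

Things in the scene. Friction and masses are not known exactly. Their poses are not given: they have to be found in the camera images.
- damp_box: Damp box: flat grey metal chest fixed to the table, 180 mm deep (its x), 240 mm wide (its y), 102 mm high with the lid shut; origin under its centre. x points from the front (paddle side) to the back (lid hinge side), y along the front, z up. Inside, out of sight, a spring pawl at the front holds the lid down; lifting the paddle draws it back.
- paddle_hinge (a point): Fixed point on the box: middle of the paddle's hinge axis, which lies along the box's y, 13 mm in front of the front wall, 66 mm above the table. Axes as the box's.
- paddle_grip (a point): Middle of the paddle's grip bar: black round bar 16 mm thick along the box's y, 46 mm long over its domed ends (40 mm blade behind it), 78 mm from the hinge axis. At rest 73 mm in front of that axis and 39 mm above the table. Pinched by its domed ends from straight above (along the box's y) it turns between the fingers, and may creep some mm down them. Moves with the paddle.
- paddle (a joint): Paddle angle, rad: 0 at rest (0.35 below level), grows as the bar is lifted on a 78 mm arc. Its spring pulls 2 to 5 N at the bar. Near the end it goes over a click: the pull rises to 5 to 8 N, falls to 0 to 2 N, and 2 to 5 mm on meets a stop that bears 20 N at the bar. The click differs from box to box and must be felt: the paddle stays up at 0.53 to 1.12, the stop 0.03 beyond.
- pawl: The hidden pawl inside the box's front, a steel block 16 x 16 x 6 mm, driven back (box's +x) 22 mm per radian of paddle; it frees the lid after 6 mm. If the paddle is let go before its click it springs back to 0 and the pawl locks the lid again.
- lid_knob (a point): Centre of the black barrel knob on the lid: 26 mm diameter, 34 mm long along the box's y with flat ends, 26 mm above the lid's top on a 13 mm stem, 29 mm behind the lid's front edge, in line with the paddle; 128 mm above the table with the lid shut. Pinched by its ends from straight above (along the box's y) it turns between the fingers. Moves with the lid.
- lid_hinge (a point): Fixed point on the box: middle of the lid's hinge axis, which lies along the box's y at the back, 90 mm above the table; with the lid shut the knob's centre is 157 mm in front of it (box's -x) and 38 mm higher. Axes as the box's.
- lid (a joint): Lid angle, rad: 0 shut, grows as it swings up and back, 1.75 at its stop just past upright. The stiff hinge takes about 3 to 6 N at the knob, and the lid stays wherever it is left. While the pawl holds it, it gives only about 0.01 rad, and more than 20 N at the knob damages the pawl.
- bisque_cup_centre (a point): Centre of a loose pinkish bisque cup, 72 mm diameter, 80 mm high, upright in front of the box; to be left alone.
- yellow_jar_centre (a point): Centre of a loose white jar with yellow screw cap, 48 mm diameter, 68 mm high, upright in front of the box; to be left alone.
- wood_rib_centre (a point): Centre of a loose flat wooden rib, 61 x 101 x 6 mm, lying on the table in front of the box; to be left alone.

How it is judged:
On the way:
1. the paddle stays up by itself, let go, the lid still shut (value of joint paddle above 0.45 rad and contact force between the fingers and paddle below 0.3 N and value of joint lid below 0.05 rad), for 0.4 s.
At the end, for the whole second after the job is handed in: The lid stands at or within 0.15 rad of its back stop (1.75 rad), at rest, and the cup, the jar and the rib are within 20 mm of where they stood (value of joint lid above 1.6 rad and velocity of joint lid between -0.05 and 0.05 rad/s and distance of each of bisque_cup_centre, yellow_jar_centre, wood_rib_centre from where it was at the start of the episode below 0.02 m); the robot touches nothing.
It fails at once if the paddle is wrenched against its stop with more than about 25 N at the bar (contact force between paddle and stop_plate_c0 above 50 N).
It fails at once if the lid is strained against the engaged pawl with more than 25 N (contact force between pawl_c0 and lid_c0 above 25 N).
It fails at once if the lid is flung open (faster than 2.5 rad/s) (velocity of joint lid above 2.5 rad/s).
It fails at once if the cup, the jar or the rib is pushed more than 20 mm (distance of any of bisque_cup_centre, yellow_jar_centre, wood_rib_centre from where it was at the start of the episode above 0.02 m).
It also fails if it takes over 58 s, if anything falls off the work surface, if the arm or the gripper's body presses on something with over 40 N, if the wrist force passes 120 N, or if a joint passes its speed limit or range.

## Working session

There is one attempt and no reset: what is moved stays moved. The work goes in short steps, Python scripts to look and compute and a tool call to move; the robot and the scene stay as the last step left them, time stands still between calls to the robot, and variables do not carry over. Pictures are saved under pics/ and viewed, at most 10 in all, crops included, and the job is handed in when it is done.

Besides the shell and the picture viewer there is one more tool, called after "Request:" in YAML: its name, and indented under it one key for each argument. send_rows: Moves the arm, as the interface text tells. Its arguments: {"type":"object","properties":{"moves":{"type":"string"},"newtons":{"type":"number"}},"required":["moves"]}

```bash
mkdir -p pics; cat > h.py <<'E'
import numpy as np,cv2,json
from plant import ctrl
def snap(n,f):
    d=ctrl.read_camera(n); cv2.imwrite(f'pics/{f}.png',cv2.cvtColor(d['image'],cv2.COLOR_RGB2BGR))
    np.savez(f'pics/{f}.npz',**{k:np.array(v) for k,v in d.items() if k!='image'}); return d
def ray(f,u,v,z):
    d=np.load(f'pics/{f}.npz',allow_pickle=True); fl=192/np.tan(np.radians(float(d['fovy']))/2)
    E=d['extrinsics']; r=E[:3,:3]@np.array([(u-d['cx'])/fl,-(v-d['cy'])/fl,-1.]); o=E[:3,3]
    return o+r*(z-o[2])/r[2]
E
python3 - <<'E'
from h import *
for n in('top','scene'):
    d=snap(n,n); print({k:(np.round(v,3).tolist() if not isinstance(v,str) else v) for k,v in d.items() if k!='image'})
s=ctrl.get_state(); print(s)
E
```

```text
{'fovy': 44.106, 'cx': 262.633, 'cy': 185.371, 'extrinsics': [[-0.007, 0.998, -0.064, 0.36], [-1.0, -0.006, 0.012, 0.039], [0.012, 0.064, 0.998, 1.313], [0.0, 0.0, 0.0, 1.0]]}
{'fovy': 55.567, 'cx': 259.038, 'cy': 192.746, 'extrinsics': [[-0.674, 0.377, -0.635, -0.15], [-0.739, -0.348, 0.577, 0.589], [-0.004, 0.858, 0.513, 0.587], [0.0, 0.0, 0.0, 1.0]]}
{'time': 0.1, 'qpos': array([-1.26098089e+00,  2.87078886e-01,  1.57805214e+00, -7.61238782e-06,
        1.27858954e+00, -1.49997043e-01]), 'dq': array([-4.63600513e-05, -9.05844817e-04, -2.37322551e-03,  8.97274070e-05,
        2.40842434e-04,  5.28629568e-04]), 'joint_efforts': array([ 1.24845163e-03, -4.07291114e+01, -2.93699634e+01, -1.01835315e-04,
        3.38123049e-03, -9.45968765e-06]), 'eef_pos': array([ 0.29940238, -0.60432883,  0.24407259]), 'tcp_rot': array([ 9.73686964e-01,  2.27887175e-01, -8.85613551e-05, -1.06026855e-03]), 'contact_force': array([-0.270137  ,  0.1184726 , -0.19126041]), 'wrist_torque': array([-0.00877711, -0.012818  ,  0.017433  ]), 'finger_force': 0.0, 'opening': 1.0026877185345189}
```

View pics/top.png

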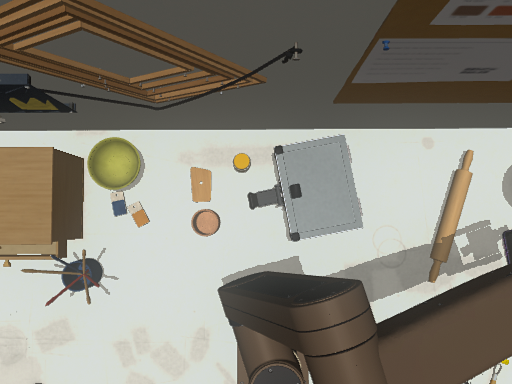

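View pics/scene.png

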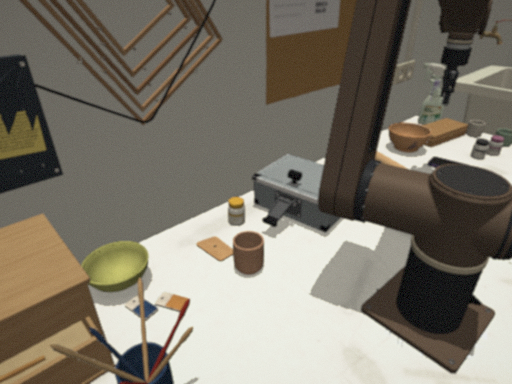

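The top view shows the box at about (318,187) with its front to image left (+y). The paddle bar is near (252,200), the knob near (295,190), the cup at (206,222), the jar at (242,161) and the rib at (201,184). I'll enlarge it.

```bash
python3 - <<'E'
import cv2
i=cv2.imread('pics/top.png')[125:250,190:370]
cv2.imwrite('pics/crop1.png',cv2.resize(i,None,fx=4.4,fy=4.4,interpolation=cv2.INTER_CUBIC))
E
```

```text
(no output)
```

View pics/crop1.png

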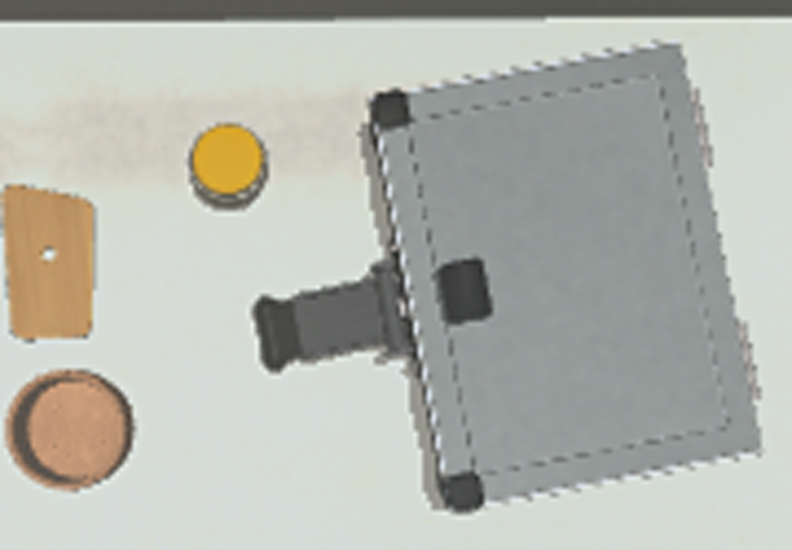

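```bash
python3 - <<'E'
from h import *
P=lambda u,v,z: ray('top',190+(u+.5)/4.4-.5,125+(v+.5)/4.4-.5,z)
g=P(270,333,.039);k=P(465,291,.128)
c=[P(*q,.102) for q in((375,93),(680,44),(762,452),(442,508))]
for a in [g,k]+c+[P(228,160,.068),P(70,428,.08),P(50,262,.006)]: print(a.round(4))
print('edge',[np.linalg.norm(c[i]-c[(i+1)%4]).round(4) for i in range(4)])
for a,b in((c[0],c[1]),(c[3],c[2]),(g,k)): d=b-a; print('x dir deg',np.degrees(np.arctan2(d[1],d[0])).round(2),np.hypot(*d[:2]))
for a,b in((c[3],c[0]),(c[2],c[1])): d=b-a; print('-> y dir',np.degrees(np.arctan2(d[1],d[0])).round(2))
print('ends',P(263,300,.039),P(276,368,.039))
E
```

```text
[0.402  0.0546 0.039 ]
[ 0.4222 -0.0577  0.128 ]
[ 0.54   -0.0084  0.102 ]
[ 0.568  -0.1878  0.102 ]
[ 0.329  -0.2311  0.102 ]
[ 0.2981 -0.0451  0.102 ]
[0.505  0.0788 0.068 ]
[0.3455 0.172  0.08  ]
[0.4485 0.1926 0.006 ]
edge [np.float64(0.1816), np.float64(0.2429), np.float64(0.1886), np.float64(0.2446)]
x dir deg -81.11 0.18155000127390236
x dir deg -80.57 0.18861086886535772
x dir deg -79.78 0.11403792617483328
-> y dir 8.62
-> y dir 10.28
ends [0.42220344 0.05872644 0.039     ] [0.38062902 0.05101143 0.039     ]
```

```bash
cat >> h.py <<'E'
from scipy.spatial.transform import Rotation as Ro
YB=np.radians(9.7)   # yaw of box y; box x = YB-90
bx=np.array([np.sin(YB),-np.cos(YB),0]); by=np.array([np.cos(YB),np.sin(YB),0]); ez=np.array([0,0,1.])
def tool(tilt):      # jaws along box y, tips leaning to the base by tilt deg
    t=np.radians(tilt); z=-np.sin(t)*by-np.cos(t)*ez; y=np.cos(t)*by-np.sin(t)*ez
    return Ro.from_matrix(np.c_[np.cross(y,z),y,z])
def rows(p0,R0,tg):  # tg: list of (pos,R)
    for p,R in tg:
        r=(R0.inv()*R).as_rotvec()/2/np.pi; s=R0.inv().apply(np.array(p)-p0)/.2
        print(' '.join(f'{v:.4f}' for v in [*r,*s]))
E
python3 - <<'E'
from h import *
s=ctrl.get_state(); R0=Ro.from_quat([.97369,.22789,0,0]); p0=np.array([.3,-.605,.245])
rows(p0,R0,[((.48,-.45,.245),R0),((.47,-.1,.245),tool(8)),((.402,.0546,.16),tool(8))])
E
```

```text
0.0000 0.0000 0.0000 1.1505 -0.2951 0.0000
0.0191 -0.0142 -0.2034 1.8823 -1.8855 0.0000
0.0191 -0.0142 -0.2034 1.9206 -2.7291 0.4250
```

Request:
send_rows:
  moves: "0 0 -0.1 1 -0.3 0 1;0 0 -0.1 1 -0.3 0 1;0 0 -0.1 1 -0.3 0 1;0 0 -0.1 1 -0.3 0 1;0 0 -0.1 1 -0.3 0 1"
  newtons: 20

```text
time: 0.72
eef_pos: [0.4527, -0.4615, 0.2449]
tcp_rot: [0.855, 0.518, -0.0, -0.0]
contact_force: [-0.7, -0.1, -0.9]
opening: 1.001
finger_force: 0.0
```

```bash
python3 - <<'E'
from h import *
s=ctrl.get_state(); print(s['time'],s['eef_pos'])
R0=Ro.from_quat(s['tcp_rot']);p0=s['eef_pos']
rows(p0,R0,[((.46,-.28,.245),tool(8)),((.46,-.1,.245),tool(8))])
E
```

```text
0.725 [ 0.45273848 -0.46154259  0.24490966]
0.0213 -0.0072 -0.1034 0.8214 -0.3881 -0.0003
0.0213 -0.0072 -0.1034 1.6191 -0.8048 -0.0002
```

Request:
send_rows:
  moves: "0.021 -0.007 -0.103 0.95 -0.4 0 1;0.021 -0.007 -0.103 0.95 -0.4 0 1;0.021 -0.007 -0.103 0.95 -0.4 0 1;0.021 -0.007 -0.103 0.95 -0.4 0 1;0.021 -0.007 -0.103 0.95 -0.4 0 1"

```text
time: 1.35
eef_pos: [0.4691, -0.2573, 0.2453]
tcp_rot: [0.645, 0.761, -0.052, -0.044]
contact_force: [0.7, -0.3, 1.0]
opening: 0.999
finger_force: 0.0
```

```bash
python3 - <<'E'
from h import *
s=ctrl.get_state(); print(s['time'],s['eef_pos'],s['qpos'])
R0=Ro.from_quat(s['tcp_rot']);p0=s['eef_pos']
rows(p0,R0,[((.46,-.1,.245),tool(8)),((.41,0.03,.18),tool(8)),((.402,.0546,.16),tool(8))])
E
```

```text
1.35 [ 0.46908013 -0.257332    0.24532158] [-0.64719406  0.03685273  1.86315217 -0.10224011  1.33703205 -0.78246345]
0.0004 -0.0000 -0.0009 0.7835 0.0828 -0.0102
0.0004 -0.0000 -0.0009 1.4658 -0.0122 0.3306
0.0004 -0.0000 -0.0009 1.5937 -0.0178 0.4323
```

Request:
send_rows:
  moves: "0 0 0 0.8 0.08 0 1;0 0 0 0.8 0.08 0 1;0 0 0 0.8 0.08 0 1;0 0 0 1 0.05 0.1 1;0 0 0 1 0.05 0.1 1"

```text
time: 1.98
eef_pos: [0.4422, -0.0585, 0.2226]
tcp_rot: [0.645, 0.761, -0.053, -0.046]
contact_force: [-0.1, -0.7, -0.2]
opening: 1.001
finger_force: 0.0
```

```bash
python3 - <<'E'
from h import *
s=ctrl.get_state(); print(s['time'],s['eef_pos'],s['qpos'])
R0=Ro.from_quat(s['tcp_rot']);p0=s['eef_pos']
rows(p0,R0,[((.402,.0546,.16),tool(8))])
E
```

```text
1.975 [ 0.44223373 -0.05851982  0.222601  ] [-0.32514444 -0.13741309  2.07304289 -0.06605117  1.33041695 -0.46893041]
0.0000 -0.0003 -0.0009 0.5904 -0.0618 0.3255
```

Request:
send_rows:
  moves: "0 0 -0.001 0.59 -0.06 0.2 1;0 0 -0.001 0.59 -0.06 0.3 1;0 0 -0.001 0.59 -0.06 0.32 1;0 0 -0.001 0.59 -0.06 0.32 1"

```text
time: 2.48
eef_pos: [0.4047, 0.0532, 0.1626]
tcp_rot: [0.643, 0.763, -0.052, -0.044]
contact_force: [0.3, -0.2, 0.7]
opening: 1.0
finger_force: 0.0
```

```bash
python3 - <<'E'
from h import *
snap('wrist','w1')
s=ctrl.get_state(); print(s['time'],s['eef_pos'],s['tcp_rot'],s['qpos'])
R0=Ro.from_quat(s['tcp_rot']);p0=s['eef_pos']
rows(p0,R0,[((.402,.0546,.036),tool(8))])
E
```

```text
2.525 [0.40543544 0.05290175 0.16345408] [ 0.64330569  0.7626361  -0.05158    -0.04339901] [-0.09842826 -0.15959738  2.20721311 -0.03801961  1.22433078 -0.25252783]
0.0007 0.0000 0.0000 0.0114 0.0704 0.6336
```

View pics/w1.png

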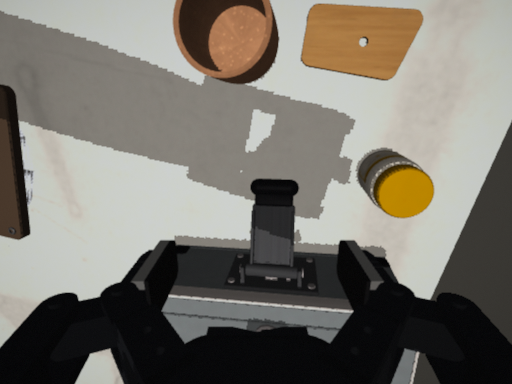

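The wrist view shows the bar at (275,187) with ends at 251 and 298, the paddle hinge pin at (273,272), and the jar at (402,190), clear of the right finger.

```bash
python3 - <<'E'
from h import *
g=ray('w1',275,187,.039);h=ray('w1',273,272,.066);a=ray('w1',251,187,.039);b=ray('w1',298.5,188,.039)
print(g,h,(g-h)@bx,(h-g)@by,np.linalg.norm(a-b),np.degrees(np.arctan2(*(b-a)[1::-1])))
s=ctrl.get_state();R0=Ro.from_quat(s['tcp_rot']);p0=s['eef_pos'];z=R0.apply([0,0,1])
t=g+.003*z
rows(p0,R0,[(t-.05*z,tool(8)),(t,tool(8))]);print(t)
E
```

```text
[0.40508516 0.05426418 0.039     ] [ 0.41947891 -0.01964823  0.066     ] -0.07528090819190207 0.0017345150597510156 0.04522601711258008 10.921054336974926
0.0007 0.0000 0.0000 0.0071 0.0831 0.3817
0.0007 0.0000 0.0000 0.0071 0.0831 0.6317
[0.40468748 0.05419567 0.03602726]
```

Request:
send_rows:
  moves: "0.0007 0 0 0.005 0.08 0.2 0.6;0.0007 0 0 0.005 0.08 0.38 0.6;0.0007 0 0 0.005 0.08 0.5 0.6;0.0007 0 0 0.005 0.08 0.6 0.6;0.0007 0 0 0.005 0.08 0.63 0.6;0.0007 0 0 0.005 0.08 0.63 0.6"

```text
time: 3.28
eef_pos: [0.4037, 0.0545, 0.0362]
tcp_rot: [0.643, 0.763, -0.053, -0.045]
contact_force: [0.1, -0.6, 0.6]
opening: 0.798
finger_force: 0.0
```

```bash
python3 - <<'E'
from h import *
snap('wrist','w2')
s=ctrl.get_state(); print(s['time'],s['eef_pos'],s['qpos'])
E
```

```text
3.325 [0.40390828 0.05468305 0.03653337] [-0.09431024  0.07014284  2.26892973 -0.04443736  0.93717837 -0.23605703]
```

View pics/w2.png

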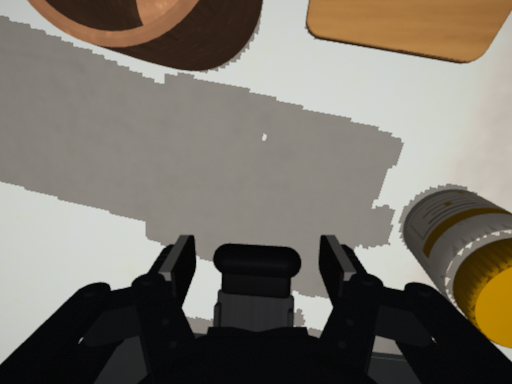

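The bar (215–300, row 261) is centred between the pads (193 and 322). Closing with 20 N.

Request:
send_rows:
  moves: "0 0 0 0 0 0 -0.3;0 0 0 0 0 0 -0.5;0 0 0 0 0 0 -0.5;0 0 0 0 0 0 -0.5;0 0 0 0 0 0 -0.5;0 0 0 0 0 0 -0.5"
  newtons: 20

```text
time: 4.08
eef_pos: [0.4033, 0.0552, 0.0367]
tcp_rot: [0.642, 0.763, -0.053, -0.045]
contact_force: [-1.4, -1.6, 6.0]
opening: 0.525
finger_force: 19.9
```

```bash
python3 - <<'E'
from h import *
s=ctrl.get_state(); print(s['time'],s['eef_pos'],s['contact_force'])
R0=Ro.from_quat(s['tcp_rot'])
f=lambda a:-.078*np.cos(a-.354)*bx+.078*np.sin(a-.354)*ez
for a in np.r_[.1:.45:.1,.4:1.16:.04]:
    print(round(a,2),np.round(R0.inv().apply(f(a)-f(0))/.2,4))
E
```

```text
4.075 [0.40330911 0.05521891 0.03673229] [-1.38936679 -1.61545143  6.01591085]
0.1 [ 0.0117 -0.0051 -0.0368]
0.2 [ 0.0196 -0.0104 -0.0746]
0.3 [ 0.0236 -0.0158 -0.113 ]
0.4 [ 0.0238 -0.0213 -0.1516]
0.4 [ 0.0238 -0.0213 -0.1516]
0.44 [ 0.0227 -0.0234 -0.1671]
0.48 [ 0.0211 -0.0256 -0.1824]
0.52 [ 0.0188 -0.0277 -0.1977]
0.56 [ 0.0159 -0.0299 -0.2129]
0.6 [ 0.0124 -0.032  -0.2279]
0.64 [ 0.0083 -0.0341 -0.2428]
0.68 [ 0.0036 -0.0362 -0.2576]
0.72 [-0.0016 -0.0383 -0.2721]
0.76 [-0.0075 -0.0403 -0.2864]
0.8 [-0.014  -0.0423 -0.3005]
0.84 [-0.021  -0.0443 -0.3143]
0.88 [-0.0285 -0.0462 -0.3278]
0.92 [-0.0366 -0.0481 -0.341 ]
0.96 [-0.0453 -0.0499 -0.3538]
1.0 [-0.0544 -0.0517 -0.3663]
1.04 [-0.064  -0.0534 -0.3785]
1.08 [-0.0742 -0.0551 -0.3902]
1.12 [-0.0847 -0.0568 -0.4016]
```

Request:
send_rows:
  moves: "0 0 0 0.012 -0.005 -0.037 -0.5;0 0 0 0.02 -0.01 -0.075 -0.5;0 0 0 0.024 -0.016 -0.113 -0.5;0 0 0 0.024 -0.021 -0.152 -0.5;0 0 0 0.024 -0.021 -0.152 -0.5;0 0 0 0.024 -0.021 -0.152 -0.5"

```text
time: 4.82
eef_pos: [0.4022, 0.0604, 0.0664]
tcp_rot: [0.643, 0.763, -0.053, -0.045]
contact_force: [4.5, 0.2, -2.4]
opening: 0.527
finger_force: 21.1
```

Request:
send_rows:
  moves: "0 0 0 -0.001 -0.002 -0.0155 -0.5;0 0 0 -0.0027 -0.0043 -0.031 -0.5;0 0 0 -0.0027 -0.0043 -0.031 -0.5"

```text
time: 5.2
eef_pos: [0.4023, 0.0599, 0.0725]
tcp_rot: [0.642, 0.763, -0.053, -0.046]
contact_force: [5.3, 0.7, -2.3]
opening: 0.522
finger_force: 21.1
```

Request:
send_rows:
  moves: "0 0 0 -0.0023 -0.002 -0.0153 -0.5;0 0 0 -0.0023 -0.002 -0.0153 -0.5"

```text
time: 5.45
eef_pos: [0.4024, 0.0595, 0.0755]
tcp_rot: [0.643, 0.763, -0.053, -0.046]
contact_force: [6.0, 1.7, -1.8]
opening: 0.524
finger_force: 21.1
```

Request:
send_rows:
  moves: "0 0 0 -0.003 -0.002 -0.015 -0.5;0 0 0 -0.003 -0.002 -0.015 -0.5"

```text
time: 5.7
eef_pos: [0.4025, 0.059, 0.0785]
tcp_rot: [0.643, 0.763, -0.053, -0.046]
contact_force: [4.3, 1.4, -2.1]
opening: 0.522
finger_force: 21.0
```

Request:
send_rows:
  moves: "0 0 0 -0.0035 -0.002 -0.015 -0.5;0 0 0 -0.0035 -0.002 -0.015 -0.5"

```text
time: 5.95
eef_pos: [0.4026, 0.0583, 0.0815]
tcp_rot: [0.643, 0.763, -0.053, -0.046]
contact_force: [6.1, 1.7, -3.4]
opening: 0.523
finger_force: 21.0
```

Request:
send_rows:
  moves: "0 0 0 -0.004 -0.002 -0.015 -0.5;0 0 0 -0.004 -0.002 -0.015 -0.5"

```text
time: 6.2
eef_pos: [0.4027, 0.0576, 0.084]
tcp_rot: [0.643, 0.763, -0.052, -0.046]
contact_force: [6.2, 1.8, -6.4]
opening: 0.523
finger_force: 21.4
```

Request:
send_rows:
  moves: "0 0 0 -0.0047 -0.002 -0.015 -0.5;0 0 0 -0.0047 -0.002 -0.015 -0.5"

```text
time: 6.45
eef_pos: [0.4029, 0.0567, 0.0872]
tcp_rot: [0.643, 0.763, -0.052, -0.046]
contact_force: [6.6, 2.0, -4.8]
opening: 0.526
finger_force: 21.4
```

Request:
send_rows:
  moves: "0 0 0 -0.0026 -0.001 -0.0073 -0.5;0 0 0 -0.0026 -0.001 -0.0073 -0.5"

```text
time: 6.7
eef_pos: [0.403, 0.0563, 0.0886]
tcp_rot: [0.643, 0.763, -0.052, -0.046]
contact_force: [5.9, 1.8, -4.3]
opening: 0.527
finger_force: 21.4
```

Request:
send_rows:
  moves: "0 0 0 -0.0027 -0.001 -0.0072 -0.5;0 0 0 -0.0027 -0.001 -0.0072 -0.5"

```text
time: 6.95
eef_pos: [0.4031, 0.0558, 0.0901]
tcp_rot: [0.642, 0.763, -0.052, -0.046]
contact_force: [6.0, 2.1, -4.2]
opening: 0.523
finger_force: 21.4
```

Request:
send_rows:
  moves: "0 0 0 -0.0029 -0.001 -0.0072 -0.5;0 0 0 -0.0029 -0.001 -0.0072 -0.5"

```text
time: 7.2
eef_pos: [0.4032, 0.0552, 0.0917]
tcp_rot: [0.643, 0.763, -0.052, -0.046]
contact_force: [6.2, 1.9, -3.3]
opening: 0.523
finger_force: 21.3
```

Request:
send_rows:
  moves: "0 0 0 -0.003 -0.001 -0.0071 -0.5;0 0 0 -0.003 -0.001 -0.0071 -0.5"

```text
time: 7.45
eef_pos: [0.4033, 0.0547, 0.0932]
tcp_rot: [0.643, 0.763, -0.052, -0.046]
contact_force: [5.7, 2.5, -3.7]
opening: 0.522
finger_force: 21.3
```

```bash
python3 - <<'E'
from h import *
snap('wrist','w3')
E
```

```text
(no output)
```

View pics/w3.png

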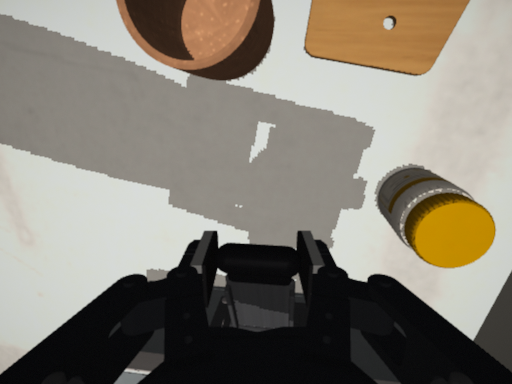

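The bar is still well held at (257,262) and hasn't slipped, so the click is still to come.

Request:
send_rows:
  moves: "0 0 0 -0.0045 -0.0014 -0.01 -0.5;0 0 0 -0.0045 -0.0014 -0.01 -0.5"

```text
time: 7.75
eef_pos: [0.4035, 0.0537, 0.0954]
tcp_rot: [0.643, 0.763, -0.052, -0.046]
contact_force: [5.1, 2.2, -2.3]
opening: 0.524
finger_force: 21.3
```

Request:
send_rows:
  moves: "0 0 0 -0.0047 -0.0014 -0.01 -0.5;0 0 0 -0.0047 -0.0014 -0.01 -0.5"

```text
time: 8.0
eef_pos: [0.4037, 0.0527, 0.0975]
tcp_rot: [0.643, 0.763, -0.052, -0.046]
contact_force: [4.6, 2.9, -0.9]
opening: 0.518
finger_force: 21.3
```

Request:
send_rows:
  moves: "0 0 0 -0.0026 -0.0007 -0.0052 -0.5;0 0 0 -0.0026 -0.0007 -0.0052 -0.5;0 0 0 -0.0026 -0.0007 -0.0052 -0.5"

```text
time: 8.38
eef_pos: [0.4038, 0.0522, 0.0985]
tcp_rot: [0.643, 0.763, -0.052, -0.046]
contact_force: [4.7, 2.1, -1.6]
opening: 0.524
finger_force: 21.3
```

Request:
send_rows:
  moves: "0 0 0 -0.004 -0.001 -0.0078 -0.5;0 0 0 -0.004 -0.001 -0.0078 -0.5;0 0 0 -0.004 -0.001 -0.0078 -0.5"

```text
time: 8.75
eef_pos: [0.404, 0.0513, 0.1002]
tcp_rot: [0.643, 0.763, -0.053, -0.046]
contact_force: [4.6, 1.0, -1.8]
opening: 0.525
finger_force: 21.3
```

Request:
send_rows:
  moves: "0 0 0 -0.0043 -0.001 -0.0076 -0.5;0 0 0 -0.0043 -0.001 -0.0076 -0.5;0 0 0 -0.0043 -0.001 -0.0076 -0.5"

```text
time: 9.12
eef_pos: [0.4042, 0.0504, 0.1019]
tcp_rot: [0.642, 0.763, -0.053, -0.046]
contact_force: [5.7, 2.3, 1.7]
opening: 0.521
finger_force: 21.3
```

Request:
send_rows:
  moves: "0 0 0 -0.003 -0.0007 -0.005 -0.5;0 0 0 -0.003 -0.0007 -0.005 -0.5;0 0 0 -0.003 -0.0007 -0.005 -0.5"

```text
time: 9.5
eef_pos: [0.4042, 0.0499, 0.1027]
tcp_rot: [0.643, 0.763, -0.053, -0.046]
contact_force: [5.8, 1.5, -0.8]
opening: 0.526
finger_force: 21.3
```

```bash
cat > avg.py <<'E'
from h import *
F=[]
for i in range(6): ctrl.read_camera('wrist'); F.append(ctrl.get_state()['contact_force'])
s=ctrl.get_state(); print(s['time'],s['eef_pos'],np.mean(F,0).round(2),np.std(F,0).round(2))
E
python3 avg.py
```

```text
9.8 [0.40420045 0.04993683 0.10270286] [ 5.4   2.3  -0.88] [0.29 0.49 0.34]
```

Request:
send_rows:
  moves: "0 0 0 -0.003 -0.0007 -0.005 -0.5;0 0 0 -0.003 -0.0007 -0.005 -0.5"

```text
time: 10.05
eef_pos: [0.4043, 0.0495, 0.1035]
tcp_rot: [0.642, 0.763, -0.052, -0.046]
contact_force: [6.2, 2.2, -1.7]
opening: 0.524
finger_force: 21.3
```

```bash
python3 avg.py
```

```text
10.35 [0.40429315 0.04949419 0.10350642] [ 6.03  2.8  -2.19] [0.19 0.54 0.18]
```

Request:
send_rows:
  moves: "0 0 0 -0.003 -0.0007 -0.005 -0.5;0 0 0 -0.003 -0.0007 -0.005 -0.5"

```text
time: 10.6
eef_pos: [0.4044, 0.0491, 0.1043]
tcp_rot: [0.643, 0.763, -0.052, -0.046]
contact_force: [6.7, 3.2, -3.3]
opening: 0.522
finger_force: 21.2
```

```bash
python3 avg.py
```

```text
10.9 [0.4043504  0.04907329 0.10424967] [ 6.76  3.29 -3.6 ] [0.31 0.31 0.54]
```

Request:
send_rows:
  moves: "0 0 0 -0.003 -0.0007 -0.005 -0.5;0 0 0 -0.003 -0.0007 -0.005 -0.5"

```text
time: 11.15
eef_pos: [0.4044, 0.0487, 0.1048]
tcp_rot: [0.643, 0.763, -0.052, -0.046]
contact_force: [7.4, 3.4, -5.4]
opening: 0.522
finger_force: 21.4
```

```bash
python3 avg.py; python3 -c "
from h import *
snap('wrist','w4')"
```

```text
11.45 [0.4043816  0.04869756 0.10478799] [ 7.67  4.22 -6.01] [0.65 0.53 0.3 ]
```

View pics/w4.png

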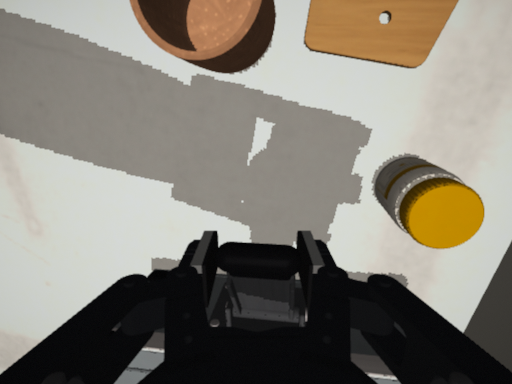

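Request:
send_rows:
  moves: "0 0 0 -0.003 -0.0007 -0.005 -0.5;0 0 0 -0.003 -0.0007 -0.005 -0.5"

```text
time: 11.75
eef_pos: [0.4044, 0.0484, 0.1052]
tcp_rot: [0.643, 0.763, -0.051, -0.046]
contact_force: [8.1, 4.7, -9.1]
opening: 0.521
finger_force: 21.9
```

```bash
python3 avg.py
```

```text
12.05 [0.40438526 0.04844104 0.10523445] [ 8.7   5.11 -8.85] [0.6  0.63 0.1 ]
```

The pull is past 8 N and rising stiffly, after a low around 0 N, so this is the stop and the click is behind us. I'll ease off and release.

Request:
send_rows:
  moves: "0 0 0 0.003 0.0007 0.005 -0.5;0 0 0 0.008 0.002 0.013 -0.5;0 0 0 0.008 0.002 0.013 -0.5"

```text
time: 12.42
eef_pos: [0.4043, 0.0493, 0.1038]
tcp_rot: [0.643, 0.763, -0.052, -0.046]
contact_force: [6.3, 3.5, -2.2]
opening: 0.521
finger_force: 22.0
```

```bash
python3 avg.py
```

```text
12.725 [0.40433034 0.04924161 0.10387395] [ 5.97  2.59 -2.36] [0.79 0.39 0.59]
```

Request:
send_rows:
  moves: "0 0 0 0.003 0.0007 0.005 -0.5;0 0 0 0.003 0.0007 0.005 -0.3;0 0 0 0.003 0.0007 0.005 0.4;0 0 0 0.003 0.0007 0.005 0.6;0 0 0 0.003 0.0007 0.005 0.6;0 0 0 0.003 0.0007 0.005 0.6;0 0 0 0.003 0.0007 0.005 0.6"

```text
time: 13.6
eef_pos: [0.4037, 0.0492, 0.103]
tcp_rot: [0.642, 0.763, -0.054, -0.046]
contact_force: [-0.4, -0.6, -0.3]
opening: 0.799
finger_force: 0.0
```

```bash
python3 avg.py; python3 -c "
from h import *
snap('wrist','w5')"
```

```text
13.9 [0.40385539 0.04923513 0.10305347] [0.36 0.15 0.09] [0.63 0.41 0.52]
```

View pics/w5.png

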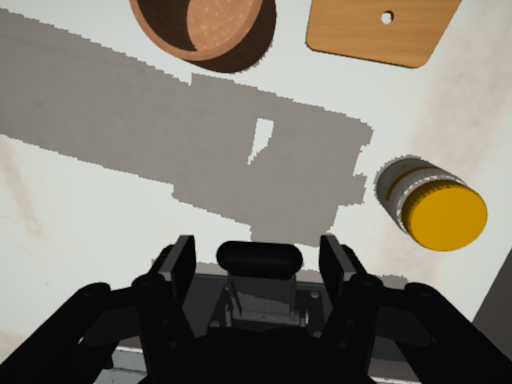

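The paddle stays up by itself with the fingers clear (bar at (258,258), nothing touching). On to the knob.

```bash
python3 - <<'E'
from h import *
s=ctrl.get_state();R0=Ro.from_quat(s['tcp_rot']);p0=s['eef_pos']
k=np.array([.4228,-.0583,.128]);R=tool(5);z=R.apply([0,0,1])
rows(p0,R0,[(p0-.1*R0.apply([0,0,1]),R0),(k-.08*z,R)])
E
```

```text
0.0000 0.0000 0.0000 -0.0000 0.0000 -0.5000
-0.0086 -0.0001 0.0004 -0.5454 -0.0376 -0.5238
```

Request:
send_rows:
  moves: "0 0 0 0 0 -0.2 0.6;0 0 0 0 0 -0.45 0.6;-0.004 0 0 -0.2 -0.02 -0.52 0.6;-0.0086 0 0 -0.45 -0.035 -0.52 0.6;-0.0086 0 0 -0.545 -0.0376 -0.52 0.6;-0.0086 0 0 -0.545 -0.0376 -0.52 0.6"

```text
time: 14.7
eef_pos: [0.4296, -0.058, 0.207]
tcp_rot: [0.644, 0.764, -0.033, -0.029]
contact_force: [-0.1, 0.2, -0.5]
opening: 0.798
finger_force: 0.0
```

```bash
python3 - <<'E'
from h import *
snap('wrist','w6')
s=ctrl.get_state(); print(s['eef_pos'])
E
```

```text
[ 0.42940707 -0.057126    0.20680706]
```

View pics/w6.png

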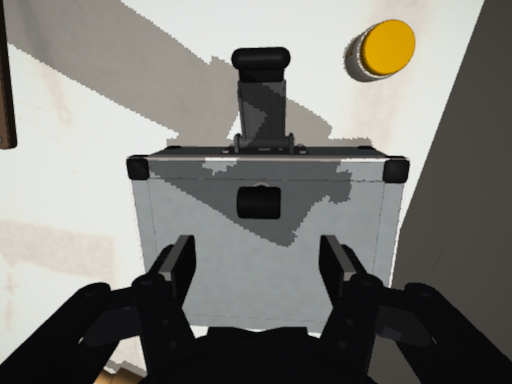

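Paddle up, lid shut. The knob centre is at (259,203) with ends at 237 and 281.

```bash
python3 - <<'E'
from h import *
k=ray('w6',259,203,.128); print(k,np.linalg.norm(ray('w6',237,203,.128)-ray('w6',281,203,.128)))
d=ray('w6',405,172,.102)-ray('w6',131,172,.102);print(np.degrees(np.arctan2(d[1],d[0])),np.linalg.norm(d))
s=ctrl.get_state();R0=Ro.from_quat(s['tcp_rot']);p0=s['eef_pos'];R=tool(5);z=R.apply([0,0,1])
k=(k+np.array([.4228,-.0583,.128]))/2; print(k)
rows(p0,R0,[(k-.03*z,R),(k+.003*z,R)])
E
```

```text
[ 0.42448421 -0.05800404  0.128     ] 0.0353963206532402
10.970221908036304 0.2384837466232018
[ 0.42364211 -0.05815202  0.128     ]
-0.0000 -0.0003 0.0002 -0.0006 0.0052 0.2451
-0.0000 -0.0003 0.0002 -0.0009 0.0052 0.4101
```

Request:
send_rows:
  moves: "0 0 0 0 0.005 0.15 0.4;0 0 0 0 0.005 0.3 0.3;0 0 0 0 0.005 0.39 0.3;0 0 0 0 0.005 0.41 0.3;0 0 0 0 0.005 0.41 0.3;0 0 0 0 0.005 0.41 -0.5;0 0 0 0 0.005 0.41 -0.8;0 0 0 0 0.005 0.41 -0.8;0 0 0 0 0.005 0.41 -0.8;0 0 0 0 0.005 0.41 -0.8"
  newtons: 25

```text
time: 16.0
eef_pos: [0.4241, -0.058, 0.1264]
tcp_rot: [0.643, 0.764, -0.032, -0.028]
contact_force: [-3.0, 1.1, 6.8]
opening: 0.408
finger_force: 25.0
```

```bash
python3 avg.py; python3 - <<'E'
from h import *
s=ctrl.get_state();R0=Ro.from_quat(s['tcp_rot'])
f=lambda a:.1615*(-np.cos(a+.2375)*bx+np.sin(a+.2375)*ez)
for a in np.r_[0.02,.05:1.76:.1,1.75]:
    print(round(a,2),np.round(R0.inv().apply(f(a)-f(0))/.2,3))
E
```

```text
16.3 [ 0.42409418 -0.05805153  0.12639011] [-2.94  1.34  5.6 ] [0.65 0.39 0.22]
0.02 [-0.004 -0.001 -0.016]
0.05 [-0.01  -0.003 -0.039]
0.15 [-0.037 -0.01  -0.115]
0.25 [-0.071 -0.016 -0.188]
0.35 [-0.112 -0.022 -0.257]
0.45 [-0.16  -0.028 -0.321]
0.55 [-0.215 -0.033 -0.381]
0.65 [-0.275 -0.038 -0.435]
0.75 [-0.34  -0.042 -0.482]
0.85 [-0.409 -0.046 -0.523]
0.95 [-0.482 -0.049 -0.557]
1.05 [-0.559 -0.051 -0.584]
1.15 [-0.637 -0.053 -0.602]
1.25 [-0.717 -0.054 -0.613]
1.35 [-0.798 -0.055 -0.616]
1.45 [-0.878 -0.054 -0.61 ]
1.55 [-0.958 -0.053 -0.597]
1.65 [-1.036 -0.052 -0.576]
1.75 [-1.111 -0.049 -0.547]
1.75 [-1.111 -0.049 -0.547]
```

Grip is good (34.7 mm). A small test lift first, watching the force.

Request:
send_rows:
  moves: "0 0 0 -0.002 0 -0.008 -0.8;0 0 0 -0.004 -0.001 -0.016 -0.8;0 0 0 -0.007 -0.002 -0.028 -0.8;0 0 0 -0.01 -0.003 -0.039 -0.8;0 0 0 -0.01 -0.003 -0.039 -0.8"

```text
time: 16.92
eef_pos: [0.4243, -0.0596, 0.1328]
tcp_rot: [0.643, 0.765, -0.032, -0.028]
contact_force: [4.7, 2.4, -5.0]
opening: 0.405
finger_force: 25.9
```

The lid is free (6 mm rise at 5 N). Swinging on at about 0.4 rad/s.

Request:
send_rows:
  moves: "0 0 0 -0.012 -0.003 -0.038 -0.8;0 0 0 -0.027 -0.007 -0.076 -0.8;0 0 0 -0.043 -0.01 -0.113 -0.8;0 0 0 -0.061 -0.013 -0.149 -0.8;0 0 0 -0.081 -0.016 -0.184 -0.8;0 0 0 -0.102 -0.019 -0.218 -0.8;0 0 0 -0.126 -0.022 -0.251 -0.8;0 0 0 -0.15 -0.025 -0.282 -0.8;0 0 0 -0.178 -0.028 -0.313 -0.8;0 0 0 -0.205 -0.03 -0.342 -0.8;0 0 0 -0.235 -0.033 -0.37 -0.8;0 0 0 -0.265 -0.035 -0.396 -0.8"

```text
time: 18.42
eef_pos: [0.4338, -0.1117, 0.2121]
tcp_rot: [0.644, 0.764, -0.031, -0.028]
contact_force: [6.5, 2.6, -7.5]
opening: 0.401
finger_force: 25.7
```

Request:
send_rows:
  moves: "0 0 0 -0.032 -0.002 -0.024 -0.8;0 0 0 -0.065 -0.004 -0.047 -0.8;0 0 0 -0.099 -0.006 -0.069 -0.8;0 0 0 -0.134 -0.008 -0.088 -0.8;0 0 0 -0.17 -0.01 -0.106 -0.8;0 0 0 -0.207 -0.011 -0.122 -0.8;0 0 0 -0.245 -0.012 -0.137 -0.8;0 0 0 -0.284 -0.013 -0.149 -0.8;0 0 0 -0.323 -0.014 -0.159 -0.8;0 0 0 -0.362 -0.015 -0.167 -0.8;0 0 0 -0.402 -0.016 -0.174 -0.8;0 0 0 -0.442 -0.016 -0.178 -0.8"

```text
time: 19.92
eef_pos: [0.4494, -0.198, 0.2488]
tcp_rot: [0.644, 0.764, -0.03, -0.028]
contact_force: [7.2, 4.0, -1.9]
opening: 0.401
finger_force: 25.0
```

Request:
send_rows:
  moves: "0 0 0 -0.04 0 -0.002 -0.8;0 0 0 -0.081 -0.001 -0.003 -0.8;0 0 0 -0.121 0 0 -0.8;0 0 0 -0.161 0 0.003 -0.8;0 0 0 -0.201 0 0.009 -0.8;0 0 0 -0.241 0.001 0.016 -0.8;0 0 0 -0.28 0.001 0.026 -0.8;0 0 0 -0.319 0.002 0.037 -0.8;0 0 0 -0.338 0.002 0.044 -0.8;0 0 0 -0.357 0.003 0.051 -0.8;0 0 0 -0.357 0.003 0.051 -0.8"

```text
time: 21.3
eef_pos: [0.4623, -0.2699, 0.2403]
tcp_rot: [0.644, 0.764, -0.031, -0.026]
contact_force: [8.7, 1.6, 1.6]
opening: 0.403
finger_force: 24.6
```

```bash
python3 avg.py; python3 - <<'E'
from h import *
s=ctrl.get_state();R0=Ro.from_quat(s['tcp_rot']);g=s['eef_pos']-.003*R0.apply([0,0,1])
h=np.array([.4239,-.0581,.128])+.157*bx-.038*ez; d=g-h
print('lid',np.arctan2(d@ez,-d@bx)-.2375,np.linalg.norm(d),d@by)
E
```

```text
21.6 [ 0.46224678 -0.26991747  0.24020097] [7.48 2.48 1.69] [0.49 0.38 0.5 ]
lid 1.696638649773745 0.16390799527973646 0.00234899738523125
```

Request:
send_rows:
  moves: "0 0 0 -0.015 0.001 0.006 -0.8;0 0 0 -0.03 0.001 0.011 -0.8;0 0 0 -0.035 0.001 0.013 -0.8;0 0 0 -0.035 0.001 0.013 -0.8"

```text
time: 22.1
eef_pos: [0.4634, -0.2765, 0.2377]
tcp_rot: [0.644, 0.764, -0.031, -0.026]
contact_force: [8.1, 2.8, 1.7]
opening: 0.406
finger_force: 24.6
```

```bash
python3 avg.py
```

```text
22.4 [ 0.46342635 -0.27653433  0.23768888] [7.64 2.89 2.46] [0.33 0.22 0.48]
```

Lid is at about 1.73–1.74 rad. Releasing, retreating straight up, then looking.

Request:
send_rows:
  moves: "0 0 0 0 0 0 -0.3;0 0 0 0 0 0 0.3;0 0 0 0 0 0 0.4;0 0 0 0 0 0 0.4;0 0 0 0 0 -0.1 0.4;0 0 0 0 0 -0.25 0.4;0 0 0 0 0 -0.45 0.4;0 0 0 0 0 -0.6 0.4;0 0 0 0 0 -0.6 0.4;0 0 0 0 0 -0.6 0.4"

```text
time: 23.65
eef_pos: [0.471, -0.275, 0.3542]
tcp_rot: [0.643, 0.764, -0.033, -0.029]
contact_force: [-0.1, 0.4, 0.3]
opening: 0.704
finger_force: 0.0
```

```bash
python3 avg.py; python3 - <<'E'
from h import *
snap('top','t2'); snap('scene','s2')
a=cv2.imread('pics/t2.png');b=cv2.imread('pics/s2.png')
cv2.imwrite('pics/end.png',np.vstack([cv2.resize(a[100:270,120:380],(520,340))[:290],cv2.resize(b[120:290,170:430],(520,340))[:300]]))
E
```

```text
23.95 [ 0.47101349 -0.27493327  0.35357401] [-0.28  0.14  0.03] [0.43 0.5  0.68]
```

View pics/end.png

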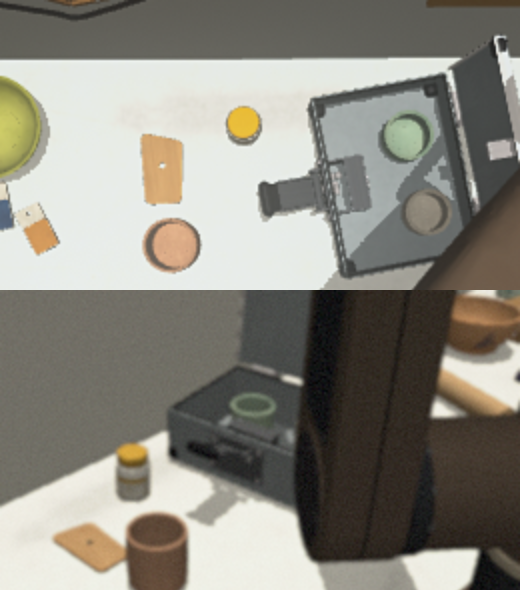

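The lid stands open just past upright, the cups inside are visible, and the cup, jar and rib haven't moved. The arm is clear of everything.

```bash
python3 -c "
from plant import ctrl
print(ctrl.sign_off())"
```

```text
the job is handed in; nothing more can be done
None
```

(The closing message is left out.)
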